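# Tip the stamped caps into the end pocket

### The job

Set the loose cap from the bench into the hinged tray, on the raised floor at the end opposite the push lip. Then press the lip down with the closed fingers until the tray sits on the rubber buffer beneath it, and hold it there firmly (about 15 N, never more than 25 N) until all three caps have slid into the pocket. Finally ease the tray back up level without letting it snap, leaving the caps in the pocket and the other things on the bench undisturbed.

Things in the scene. Friction and masses are not known exactly. Their poses are not given: they have to be found in the camera images.
- stand: blue steel stand of the tipping tray, fixed to the bench: base 165 x 330 x 8 mm, hinge cheeks 127 mm high at x = +-77 mm. Origin: centre of the underside; x runs across the tray, y along it, z up. The hinge axis is parallel to x, 115 mm above the origin. Push lip at the -y end, load end at +y. Carries the tray and is counted with it for the press force.
- tray (a joint): tilt of the aluminium tray, rad: 0 = level (a spring holds it), growing as the lip end goes down. The spring alone resists with 3 to 6 N at the lip. A rubber buffer on the base below, set differently each time, stops the tilt somewhere from 0.34 to 0.60 rad; feel for it: the force rises steeply there. Let go, the tray snaps up at several rad/s and may throw the caps; keep its return under 2 rad/s.
- lip (a point): centre of the upper face of the push lip, a flat flange 110 mm (x) by 44 mm (y), 6 mm thick, flush with the tray rim and sticking out of the -y end; 186 mm from the hinge axis, 32 mm above it when level. Turns with the tray; same axes as the stand when level. When the tray tilts this point goes almost straight down (about 60 mm at 0.35 rad, 110 mm at 0.60 rad).
- load_floor (a point): point on the upper face of the raised floor at the load (+y) end, mid-width, 50 mm from the end wall. The raised floor runs from 160 mm on the +y side of the hinge to 70 mm on the -y side; inside width 120 mm, walls 4 mm thick and 24 mm above this floor. Free of caps at the start within 55 mm along y. Axes of the tray.
- pocket (a point): centre of the pocket floor at the lip end of the tray: 120 mm (x) by 90 mm (y), 6 mm lower than the raised floor, between the step down from it and the end wall. Axes of the tray.
- cap_a_mid (a point): a round black plastic cap with a bright top, solid, 36 mm diameter, 18 mm tall, about 35 g (varies); this point is its centre, half-way up, 9 mm above its underside. Starts on the raised floor near the hinge.
- cap_b_mid (a point): a round black plastic cap with a bright top, solid, 36 mm diameter, 18 mm tall, about 35 g (varies); this point is its centre, half-way up, 9 mm above its underside. Starts on the raised floor near the hinge.
- cap_c_mid (a point): a round black plastic cap with a bright top, solid, 36 mm diameter, 18 mm tall, about 35 g (varies); this point is its centre, half-way up, 9 mm above its underside. This is the loose one: starts upright on the bench, left or right of the stand.
- die: bystander: stepped square brass stamping die on the bench, 50 x 50 mm, 22 mm tall; origin at the centre of its underside. Leave it alone.
- reel: bystander: black foil reel lying flat on the bench, 90 mm diameter, 36 mm tall; origin at the centre of its underside. Leave it alone.
- spanner: bystander: steel spanner lying flat on the bench beside the tray, about 0.15 m long along its x; origin at its middle underneath. Leave it alone.
Things that resemble listed ones, but are neither listed nor needed, are in the scene too. What is shaped like the part that bears cap_b_mid but purple or red is not meant.

How it is judged:
By the outcome, as a careful person would: the job done as asked, in the order asked, and still so for the second after the job is handed in, with the robot touching nothing.
It also fails if it takes over 70 s, if anything falls off the work surface, if the arm or the gripper's body presses on something with over 40 N, if the wrist force passes 120 N, or if a joint passes its speed limit or range.

### The arm

A 6-joint arm with a two-finger parallel gripper is mounted at the origin on the work surface. World frame = base frame: x ahead of the robot, y to its left, z up, the work surface at z = 0. Lengths are in m, angles in rad, forces in N, time in s.
With the tool pointing down it reaches from about 0.325 to 0.85 m from the base axis. Payload 15.5 kg.
Tool frame: the origin (TCP) lies midway between the tips of the shut fingers; the grasp point (between the pads) lies 19 mm behind it; z points along the fingers, y is the direction in which the jaws open and shut (so a half turn about z gives the same grasp; the last joint's range is limited). The gripper opens to 91 mm and grips with 3 to 60 N. Pads are 32 mm wide; open, the fingers measure 118 mm over their backs; the gripper's body (76 mm by 178 mm) begins 60 mm behind the grasp point.
Start: joints at [1.141, 0.494, 1.345, -0, 1.302, -0.096], TCP at [0.205, 0.59, 0.214] pointing down, gripper open.
Joint ranges: [-2.91, 2.91], [-0.82, 2.16], [0.22, 2.67], [-1.22, 4.37], [0.12, 2.79], [-3.08, 3.08]. Speed limits (rad/s): [1.89, 1.89, 2.57, 3.01, 3.01, 3.01].

### API

Orientations are given as [roll, pitch, yaw] about the fixed x, y, z axes, in that order (R = Rz(yaw) Ry(pitch) Rx(roll)).
In Python, from station import env gives the robot as it stands. The module is installed in compiled form; this text tells all that it offers.
- The arm moves only by the tool move_arm, never from a script. Its argument "rows" is a list of rows, each an object with "travel": the shift along the tool's x, y, z in cm, a list of three; "dr": the turn, a rotation vector about the tool's x, y, z in rad, a list of three; "jaw": the opening, from 0 (shut) to 1 (fully open). A call has 1 to 8 rows; each row is the pose to reach, as a shift and turn from the pose commanded when the call began, along the tool's axes at that moment; what a row does not reach only later rows make up. A row lasts 1/10 s, in which the tool goes at most 50 mm and 8.59 degrees, less where a joint would pass 70% of its speed; a pose out of reach is approached as far as the arm can. A call with a gripper value outside its range is refused whole. The fingers move at their own pace and stop on an object; "force" is the grip in N (left out, the last holds). Time passes only in rows, so rows that repeat a pose let the fingers close. It gives the time, the measured TCP pose, the force and the opening at its end, in the units of the state.
- env.get_state(): the state, without advancing time (a new reading comes with each control period).
- env.get_image(name): name is "side" or "top"; returns a dict with "frame" (384x512x3 uint8, red, green, blue), "K" (3x3 intrinsics, pixels), "R" (3x3) and "t" (3): a world point X has camera coordinates R X + t. Camera axes: x right, y down, z forward; pixel columns grow to the right and rows downward; lengths in m; the calibration is good to about 2 mm. A picture is of the moment at which its call begins. There is no depth.
- env.finish_job(): hands the job in, once; it reports no verdict.
The state is a dict: "time": time; "joints": joint angles; "joint_velocities": joint speeds; "joint_efforts": joint torques, N m; "ee_pos": TCP position; "ee_rot": TCP orientation; "wrist_force": force on the tool from outside, world axes, zero at the start; "moment": the same for the moment, N m; "width": opening from 0.0 (shut) to 1.0 (fully open).
Only numpy, scipy, OpenCV 4.12 (cv2) and the standard library are available. Lean on these libraries where they do the work, as an engineer would, in place of code of your own. Each camera call takes 0.05 s, during which the arm holds its last target.

## Working session

There is one attempt and no reset: what is moved stays moved. The work goes in short steps, Python scripts to look and compute and a tool call to move; the robot and the scene stay as the last step left them, time stands still between calls to the robot, and variables do not carry over. Pictures are saved under pics/ and viewed, and the job is handed in when it is done.

Besides the shell and the picture viewer there is one more tool, called by a JSON object that holds its "name" and its "arguments". move_arm: Moves the arm, as the interface text tells. Its arguments: {"type":"object","properties":{"rows":{"type":"array","items":{"type":"object","properties":{"travel":{"type":"array","items":{"type":"number"}},"dr":{"type":"array","items":{"type":"number"}},"jaw":{"type":"number"}}}},"force":{"type":"number"}},"required":["rows"]}

```bash
mkdir -p pics
cat > h.py <<'E'
from station import env
import numpy as np, cv2
def snap(n,fn=None):
    d=env.get_image(n)
    if fn: cv2.imwrite('pics/'+fn,cv2.cvtColor(d['frame'],cv2.COLOR_RGB2BGR))
    return d
def ray(d,u,v):
    R=np.array(d['R']);t=np.array(d['t']);K=np.array(d['K'])
    o=-R.T@t; w=R.T@np.linalg.inv(K)@np.array([u,v,1.]); return o,w/np.linalg.norm(w)
def onz(d,u,v,z):
    o,w=ray(d,u,v); return o+w*(z-o[2])/w[2]
def proj(d,X):
    c=np.array(d['R'])@np.array(X)+np.array(d['t']); p=np.array(d['K'])@c; return p[:2]/p[2]
def tri(d1,p1,d2,p2):
    o1,w1=ray(d1,*p1);o2,w2=ray(d2,*p2)
    A=np.stack([w1,-w2],1); s=np.linalg.lstsq(A,o2-o1,rcond=None)[0]
    a=o1+s[0]*w1;b=o2+s[1]*w2; return (a+b)/2,np.linalg.norm(a-b)
E
python3 - <<'E'
from h import *
for n in('top','side'):
    d=snap(n,n+'0.png'); print(n,d['K'],np.round(-np.array(d['R']).T@d['t'],3),np.round(d['R'],2))
    if 1:
        im=cv2.resize(cv2.cvtColor(d['frame'],cv2.COLOR_RGB2BGR),(800,600),interpolation=cv2.INTER_CUBIC);cv2.imwrite(f'pics/{n}0b.png',im)
print(env.get_state())
E
```

```text
top [[451.87085763   0.         246.55715277]
 [  0.         451.87085763 189.44841937]
 [  0.           0.           1.        ]] [ 0.402 -0.009  1.193] [[ 0.01 -1.   -0.01]
 [-0.98 -0.01 -0.19]
 [ 0.19  0.02 -0.98]]
side [[436.72209323   0.         257.36802273]
 [  0.         436.72209323 189.72433773]
 [  0.           0.           1.        ]] [0.733 0.924 0.807] [[-0.99  0.16 -0.  ]
 [ 0.09  0.58 -0.81]
 [-0.13 -0.8  -0.58]]
{'time': 0.1, 'joints': array([ 1.14052343e+00,  4.94117329e-01,  1.34603674e+00, -3.60238027e-05,
        1.30254912e+00, -9.54805729e-02]), 'joint_velocities': array([ 9.50115997e-04, -6.91863633e-04, -1.48932628e-03, -3.32328288e-04,
        8.99966062e-05, -8.79570231e-05]), 'joint_efforts': array([ 1.18623553e-03, -8.80237699e+01, -3.82545626e+01,  7.05923676e-02,
        4.81097808e-02, -4.56811165e-05]), 'ee_pos': array([0.20521149, 0.58998681, 0.21341121]), 'ee_rot': array([-3.14048387e+00, -7.13065446e-05,  2.80680986e+00]), 'wrist_force': array([-0.53159194, -0.55887433,  0.38147285]), 'moment': array([ 0.05361206,  0.03139931, -0.01463744]), 'width': 1.0004515224914796}
```

View pics/top0b.png

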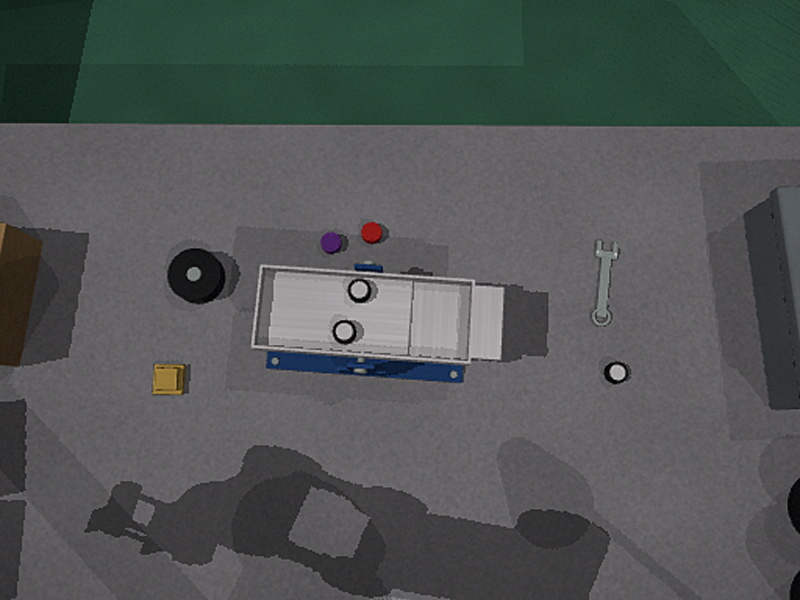

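View pics/side0b.png

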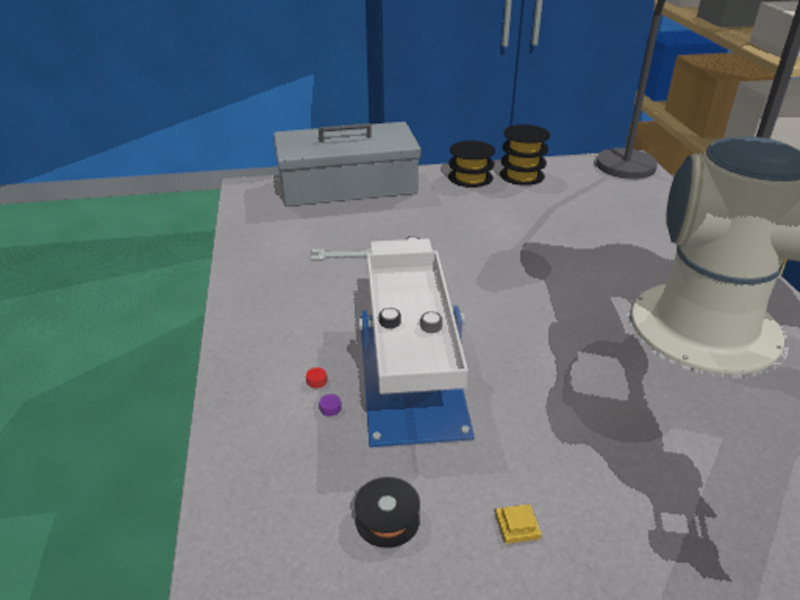

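Candidates for the loose cap (800x600 top picture):
- Black with bright top at (616,372), on the bench.
- Purple at (331,243) and red at (372,233), both decoys.
- Caps a and b in the tray at (359,290) and (344,331).
- Reel hub at (194,274).

By the description it is (616,372). I'll check that in a crop and measure.

Run:
```python
from h import *
d=snap('top');s=snap('side')
f=d['frame']; 
c=f[215:265,365:425]; t=f[160:240,150:335]
im=cv2.resize(c,(480,400),interpolation=cv2.INTER_CUBIC); cv2.imwrite('pics/crop_c.png',im[:,:,::-1])
im=cv2.resize(t,(796,344),interpolation=cv2.INTER_CUBIC); cv2.imwrite('pics/crop_t.png',im[:,:,::-1])
g=cv2.cvtColor(f,cv2.COLOR_RGB2GRAY)
def blobs(mask,lo,hi):
    n,l,st,ce=cv2.connectedComponentsWithStats(mask.astype(np.uint8))
    return [(ce[i].round(2),st[i]) for i in range(1,n) if lo<st[i][4]<hi]
sub=np.zeros_like(g);sub[215:265,365:425]=g[215:265,365:425]
print('c',[(b,onz(d,*b[0],.018).round(4)) for b in blobs(sub>150,30,400)])
m=(g>165); print(blobs(m,1000,90000))
n,l,st,ce=cv2.connectedComponentsWithStats(m.astype(np.uint8))
i=1+np.argmax(st[1:,4]); cn=cv2.findContours((l==i).astype(np.uint8),cv2.RETR_EXTERNAL,cv2.CHAIN_APPROX_NONE)[0]
k=max(cn,key=len); r=cv2.minAreaRect(k); print(r)
for p in cv2.approxPolyDP(k,3,True)[:,0]: print(p,onz(d,*p,.147).round(4))
fr=f.astype(int); bl=(fr[...,2]>fr[...,0]+50)&(fr[...,2]>70); print([(b[0],b[1]) for b in blobs(bl,30,99999)])
# spanner, bolts
for p in [(275,361),(453,374)]:
    print(onz(d,p[0]*.64,p[1]*.64,.010).round(4))
```

```text
c [((array([394.81, 237.99]), array([391, 234,   9,   9,  69], dtype=int32)), array([ 0.5033, -0.3733,  0.018 ]))]
[(array([243.5 , 202.55]), array([ 206,  182,   57,   41, 1026], dtype=int32))]
((233.7715606689453, 200.69796752929688), (55.64394760131836, 39.18587875366211), 4.085616588592529)
[206 199] [0.5789 0.1041 0.147 ]
[229 205] [0.5652 0.0497 0.147 ]
[233 214] [0.544  0.0399 0.147 ]
[226 219] [0.5321 0.056  0.147 ]
[260 221] [ 0.5282 -0.0232  0.147 ]
[262 187] [ 0.6089 -0.0274  0.147 ]
[248 188] [0.6062 0.0056 0.147 ]
[260 188] [ 0.6064 -0.0227  0.147 ]
[259 191] [ 0.5992 -0.0204  0.147 ]
[243 190] [0.6012 0.0174 0.147 ]
[246 187] [0.6085 0.0104 0.147 ]
[242 185] [0.6132 0.0199 0.147 ]
[261 183] [ 0.6185 -0.025   0.147 ]
[243 182] [0.6205 0.0176 0.147 ]
[235 194] [0.5915 0.0361 0.147 ]
[227 194] [0.5913 0.0549 0.147 ]
[222 188] [0.6056 0.067  0.147 ]
[231 195] [0.589  0.0454 0.147 ]
[226 197] [0.5841 0.0571 0.147 ]
[213 190] [0.6006 0.0882 0.147 ]
[222 198] [0.5816 0.0665 0.147 ]
[(array([235.12, 170.37]), array([227, 169,  18,   4,  43], dtype=int32)), (array([202.46, 231.68]), array([171, 225,  77,  14, 607], dtype=int32)), (array([276.63, 238.23]), array([250, 232,  46,  13, 346], dtype=int32))]
[0.516  0.1952 0.01  ]
[ 0.4975 -0.1034  0.01  ]
```

View pics/crop_c.png

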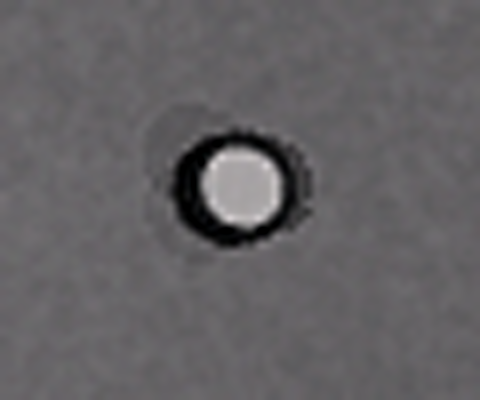

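View pics/crop_t.png

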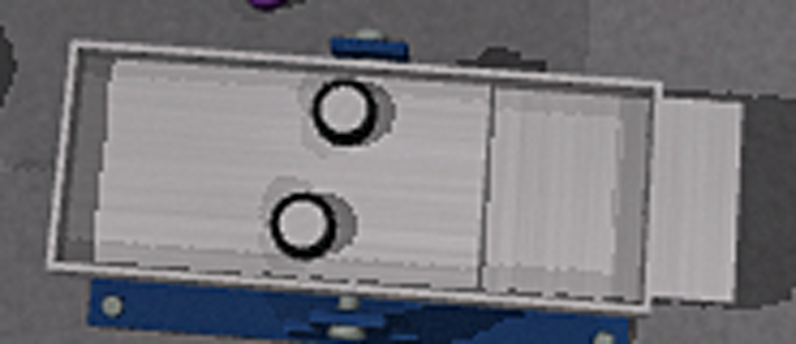

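The crop shows a black cap with a bright top at about (394.8,238), so the choice stands. In the tray crop the rim corners are at (71,41), (661,83), (648,311) and (48,268), and the lip's outer edge runs from (742,102) to (734,301).

Run:
```python
from h import *
d=snap('top');s=snap('side')
def P(u,v,z): return onz(d,(u+.5)/4.303+150-.5,(v+.5)/4.3+160-.5,z)[:2]
C={k:P(*v,.147) for k,v in dict(TL=(71,41),TR=(661,83),BR=(648,311),BL=(48,268),LT=(742,102),LB=(734,301)).items()}
for k,v in C.items(): print(k,v.round(4))
n=lambda a:np.linalg.norm(a)
print('len',n(C['TL']-C['TR']),n(C['BL']-C['BR']),'w',n(C['TL']-C['BL']),n(C['TR']-C['BR']),'lip',n(C['LT']-C['LB']))
yd=(C['TL']-C['TR'])/n(C['TL']-C['TR'])+(C['BL']-C['BR'])/n(C['BL']-C['BR']); yd/=n(yd)
xd=np.array([yd[1],-yd[0]]); yaw=np.arctan2(xd[1],xd[0])
print('yaw',yaw,'yd',yd,'xd',xd)
cen=(C['TL']+C['TR']+C['BR']+C['BL'])/4
lipout=(C['LT']+C['LB'])/2
# tray extents local: +y outer end 164, -y outer: -(164) (70+90+4)
print('cen(hinge?)',cen.round(4),'lipout along y',(lipout-cen)@yd, 'x',(lipout-cen)@xd)
for k in C: print(k,[((C[k]-cen)@xd).round(4),((C[k]-cen)@yd).round(4)])
h=cen; lf=h+.110*yd; lip=h-.186*yd
print('loadfloor',lf,'lip',lip)
# bolts & cheeks check
for u,v,z in [(112,306,.010),(603,341,.010)]:
    q=P(u,v,z);print('bolt local',((q-cen)@xd).round(4),((q-cen)@yd).round(4))
for u,v in [(345,107),(303,222)]:
    q=P(u,v,.141);print('cap',q.round(4),((q-cen)@xd).round(4),((q-cen)@yd).round(4))
q=[proj(s,[*h,.147])]; print(q)
# side view check: project predicted corners
im=cv2.resize(s['frame'],None,fx=1,fy=1)[:,:,::-1].copy()
for x in(-.064,.064):
  for y in(-.164,.164):
    p=proj(s,[*(h+x*xd+y*yd),.147]); cv2.circle(im,tuple(int(round(a)) for a in p),2,(0,0,255),-1)
for x in(-.055,.055):
    p=proj(s,[*(h+x*xd-.208*yd),.147]); cv2.circle(im,tuple(int(round(a)) for a in p),2,(0,255,0),-1)
p=proj(s,[.5033,-.3733,.018]);cv2.circle(im,tuple(int(round(a)) for a in p),2,(255,0,255),-1)
cv2.imwrite('pics/chk.png',cv2.resize(im[140:260,190:330],(700,600)))
```

```text
TL [0.6501 0.2014]
TR [ 0.6292 -0.1247]
BR [ 0.5038 -0.1163]
BL [0.5236 0.2081]
LT [ 0.619  -0.1689]
LB [ 0.5097 -0.1625]
len 0.32675185109259347 0.3249858607198093 w 0.12668568431163205 0.12574282183660154 lip 0.10951299484348664
yaw -0.06251248175947899 yd [0.06247178 0.99804673] xd [ 0.99804673 -0.06247178]
cen(hinge?) [0.5767 0.0421] lipout along y -0.2081733973159637 x 0.0006357046293800387
TL [np.float64(0.0633), np.float64(0.1635)]
TR [np.float64(0.0629), np.float64(-0.1632)]
BR [np.float64(-0.0629), np.float64(-0.1627)]
BL [np.float64(-0.0633), np.float64(0.1623)]
LT [np.float64(0.0554), np.float64(-0.208)]
LB [np.float64(-0.0541), np.float64(-0.2084)]
loadfloor [0.58356947 0.15192197] lip [ 0.56507782 -0.14349986]
bolt local -0.0695 0.15
bolt local -0.0688 -0.1497
cap [0.6154 0.0491] 0.0382 0.0094
cap [0.551  0.0708] -0.0274 0.027
[array([263.57778392, 194.98276016])]
```

View pics/chk.png

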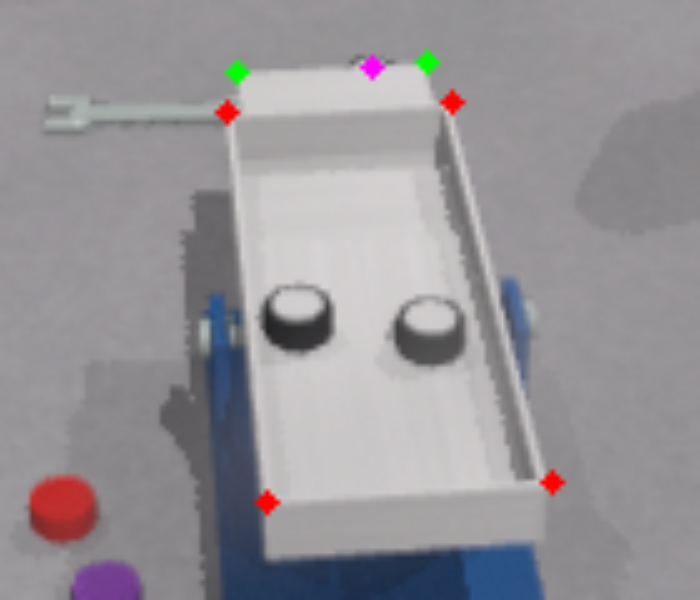

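```bash
cat >> h.py <<'E'
from scipy.spatial.transform import Rotation as Ro
def go(*wps,st=None):
    st=st or env.get_state(); p=np.array(st['ee_pos']);r=Ro.from_euler('xyz',st['ee_rot'])
    for w in wps:
        t=r.inv().apply(np.array(w[:3])-p)*100
        tgt=Ro.from_euler('xyz',[np.pi,0,w[3]])
        print('travel',t.round(2),'dr',(r.inv()*tgt).as_rotvec().round(3))
E
python3 - <<'E'
from h import *
go((.36,.22,.25,1.8),(.42,-.05,.25,1.508),(.5033,-.3733,.1,1.508))
E
```

```text
travel [-26.77 -29.88  -3.62] dr [-0.     0.     1.007]
travel [-41.31 -53.41  -3.61] dr [-0.     0.     1.299]
travel [-59.8  -81.21  11.4 ] dr [-0.     0.     1.299]
```

{"name": "move_arm", "arguments": {"rows": [{"travel":[-27,-30,-4],"dr":[0,0,1.0],"jaw":0.75},{"travel":[-27,-30,-4],"dr":[0,0,1.0],"jaw":0.75},{"travel":[-27,-30,-4],"dr":[0,0,1.0],"jaw":0.75},{"travel":[-27,-30,-4],"dr":[0,0,1.0],"jaw":0.75},{"travel":[-27,-30,-4],"dr":[0,0,1.0],"jaw":0.75},{"travel":[-27,-30,-4],"dr":[0,0,1.0],"jaw":0.75},{"travel":[-27,-30,-4],"dr":[0,0,1.0],"jaw":0.75},{"travel":[-41,-53,-4],"dr":[0,0,1.3],"jaw":0.75}], "force": 15}}

```text
time: 1.1
ee_pos: [0.3535, 0.2192, 0.25]
ee_rot: [3.14, -0.0, 1.653]
wrist_force: [1.7, 0.0, 0.1]
width: 0.752
```

Run:
```python
from h import *
print(env.get_state()['ee_pos'],env.get_state()['ee_rot'])
go((.42,-.05,.25,1.508),(.5033,-.3733,.1,1.508))
```

```text
[0.35352939 0.21918986 0.24995152] [ 3.13979145e+00 -4.64464377e-04  1.65273499e+00]
travel [-2.737e+01  4.420e+00 -1.000e-02] dr [ 0.002 -0.001  0.145]
travel [-60.28  10.05  14.99] dr [ 0.002 -0.001  0.145]
```

{"name": "move_arm", "arguments": {"rows": [{"travel":[-27.4,4.4,0],"dr":[0,0,0.145],"jaw":0.75},{"travel":[-27.4,4.4,0],"dr":[0,0,0.145],"jaw":0.75},{"travel":[-27.4,4.4,0],"dr":[0,0,0.145],"jaw":0.75},{"travel":[-27.4,4.4,0],"dr":[0,0,0.145],"jaw":0.75},{"travel":[-60,10,7],"dr":[0,0,0.145],"jaw":0.75},{"travel":[-60,10,7],"dr":[0,0,0.145],"jaw":0.75},{"travel":[-60,10,7],"dr":[0,0,0.145],"jaw":0.75},{"travel":[-60,10,7],"dr":[0,0,0.145],"jaw":0.75}]}}

```text
time: 1.9
ee_pos: [0.4506, -0.1664, 0.2153]
ee_rot: [3.141, 0.0, 1.511]
wrist_force: [-0.2, 0.0, -0.0]
width: 0.748
```

Run:
```python
from h import *
print(env.get_state()['ee_pos'],env.get_state()['ee_rot'])
go((.5033,-.3733,.12,1.508))
```

```text
[ 0.45059334 -0.16638999  0.21527314] [3.14114613e+00 1.40979955e-04 1.51138204e+00]
travel [-20.34   6.49   9.53] dr [0.    0.    0.003]
```

{"name": "move_arm", "arguments": {"rows": [{"travel":[-20.3,6.5,9.5],"dr":[0,0,0],"jaw":0.75},{"travel":[-20.3,6.5,9.5],"dr":[0,0,0],"jaw":0.75},{"travel":[-20.3,6.5,9.5],"dr":[0,0,0],"jaw":0.75},{"travel":[-20.3,6.5,9.5],"dr":[0,0,0],"jaw":0.75},{"travel":[-20.3,6.5,9.5],"dr":[0,0,0],"jaw":0.75},{"travel":[-20.3,6.5,9.5],"dr":[0,0,0],"jaw":0.75},{"travel":[-20.3,6.5,9.5],"dr":[0,0,0],"jaw":0.75},{"travel":[-20.3,6.5,9.5],"dr":[0,0,0],"jaw":0.75}]}}

```text
time: 2.7
ee_pos: [0.5033, -0.3697, 0.1209]
ee_rot: [3.142, -0.0, 1.512]
wrist_force: [-1.1, 0.2, 0.2]
width: 0.753
```

Run:
```python
from h import *
print(env.get_state()['ee_pos'],env.get_state()['ee_rot'])
go((.5033,-.3733,.004,1.508))
snap('top','t1.png')
```

```text
[ 0.5033364  -0.36974823  0.1208826 ] [ 3.14157989e+00 -1.36493108e-04  1.51224254e+00]
travel [-0.36  0.02 11.69] dr [ 0.    -0.     0.004]
```

View pics/t1.png

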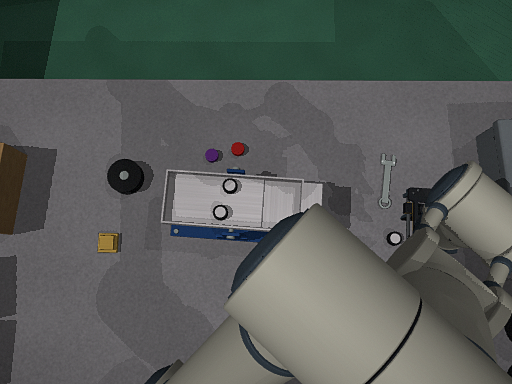

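Run:
```python
from h import *
d=snap('top')
print([proj(d,[.5033,-.3697,z]).round(1) for z in(.018,.121,.2,.3)])
im=d['frame'][160:270,350:490]; cv2.imwrite('pics/t2.png',cv2.resize(im,(700,550),interpolation=cv2.INTER_CUBIC)[:,:,::-1])
```

```text
[array([393.4, 238. ]), array([406.7, 234.4]), array([418.8, 231.1]), array([437. , 226.1])]
```

View pics/t2.png

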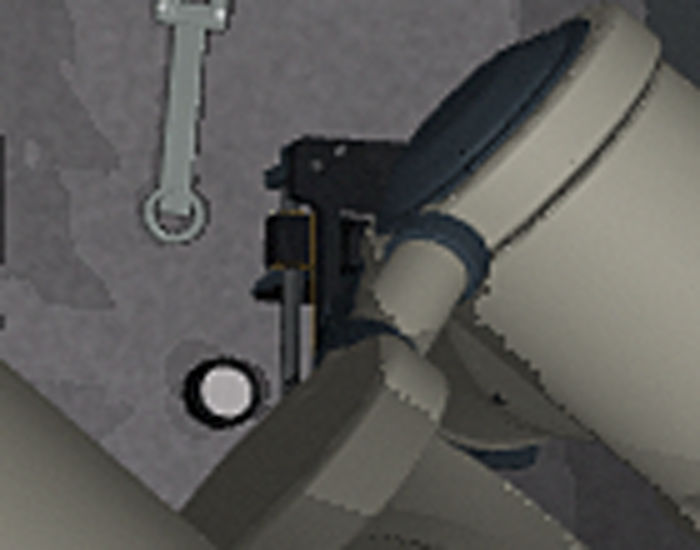

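{"name": "move_arm", "arguments": {"rows": [{"travel":[0,0,4],"dr":[0,0,0],"jaw":0.75},{"travel":[0,0,8],"dr":[0,0,0],"jaw":0.75},{"travel":[0,0,8],"dr":[0,0,0],"jaw":0.75},{"travel":[0,0,8],"dr":[0,0,0],"jaw":0.75}]}}

```text
time: 3.2
ee_pos: [0.5035, -0.3701, 0.0414]
ee_rot: [-3.141, -0.0, 1.512]
wrist_force: [-0.6, 0.3, 0.5]
width: 0.751
```

Run:
```python
from h import *
print(env.get_state()['ee_pos'],env.get_state()['ee_rot'])
go((.5033,-.3733,.004,1.508))
```

```text
[ 0.50352565 -0.37009769  0.04135731] [-3.14112307e+00 -3.89899843e-04  1.51238035e+00]
travel [-0.32 -0.    3.74] dr [-0.    -0.     0.004]
```

{"name": "move_arm", "arguments": {"rows": [{"travel":[-0.3,0,2],"dr":[0,0,0],"jaw":0.75},{"travel":[-0.3,0,3.2],"dr":[0,0,0],"jaw":0.75},{"travel":[-0.3,0,3.7],"dr":[0,0,0],"jaw":0.75},{"travel":[-0.3,0,3.7],"dr":[0,0,0],"jaw":0.75},{"travel":[-0.3,0,3.7],"dr":[0,0,0],"jaw":0.75}]}}

```text
time: 3.7
ee_pos: [0.5036, -0.3738, 0.0043]
ee_rot: [3.141, 0.001, 1.512]
wrist_force: [0.1, -0.1, -0.2]
width: 0.752
```

{"name": "move_arm", "arguments": {"rows": [{"travel":[0,0,0],"dr":[0,0,0],"jaw":0.3},{"travel":[0,0,0],"dr":[0,0,0],"jaw":0.3},{"travel":[0,0,0],"dr":[0,0,0],"jaw":0.3},{"travel":[0,0,0],"dr":[0,0,0],"jaw":0.3},{"travel":[0,0,0],"dr":[0,0,0],"jaw":0.3},{"travel":[0,0,0],"dr":[0,0,0],"jaw":0.3}], "force": 12}}

```text
time: 4.3
ee_pos: [0.5033, -0.3736, 0.0036]
ee_rot: [3.142, 0.0, 1.512]
wrist_force: [-0.8, -0.2, 1.3]
width: 0.393
```

{"name": "move_arm", "arguments": {"rows": [{"travel":[0,0,-3],"dr":[0,0,0],"jaw":0.3},{"travel":[0,0,-8],"dr":[0,0,0],"jaw":0.3},{"travel":[0,0,-13],"dr":[0,0,0],"jaw":0.3},{"travel":[0,0,-18],"dr":[0,0,0],"jaw":0.3},{"travel":[0,0,-21],"dr":[0,0,0],"jaw":0.3},{"travel":[0,0,-21],"dr":[0,0,0],"jaw":0.3},{"travel":[0,0,-21],"dr":[0,0,0],"jaw":0.3}]}}

```text
time: 5.0
ee_pos: [0.5033, -0.3736, 0.2137]
ee_rot: [3.141, 0.001, 1.512]
wrist_force: [1.2, -0.3, -0.9]
width: 0.387
```

Run:
```python
from h import *
print(env.get_state()['ee_pos'],env.get_state()['ee_rot'],env.get_state()['width'])
go((.55,-.06,.215,1.508),(.5836,.1519,.215,1.508))
snap('side','s1.png')
```

```text
[ 0.50325313 -0.37358997  0.21371294] [3.14093975e+00 5.13535730e-04 1.51175460e+00] 0.387148672964917
travel [31.58  2.82 -0.14] dr [0.001 0.001 0.004]
travel [52.93  4.92 -0.15] dr [0.001 0.001 0.004]
```

View pics/s1.png

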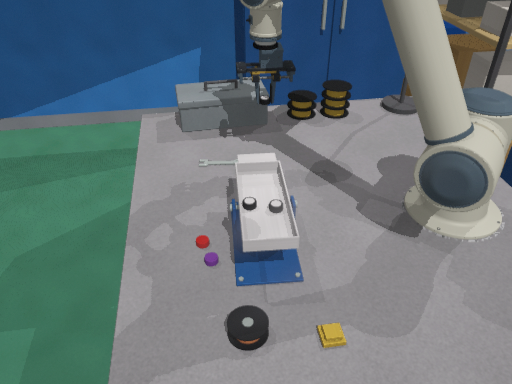

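The side view shows the cap held between the fingertips at about (265,98). Carrying it to the load end.

{"name": "move_arm", "arguments": {"rows": [{"travel":[53,4.9,-0.1],"dr":[0,0,0],"jaw":0.3},{"travel":[53,4.9,-0.1],"dr":[0,0,0],"jaw":0.3},{"travel":[53,4.9,-0.1],"dr":[0,0,0],"jaw":0.3},{"travel":[53,4.9,-0.1],"dr":[0,0,0],"jaw":0.3},{"travel":[53,4.9,-0.1],"dr":[0,0,0],"jaw":0.3},{"travel":[53,4.9,-0.1],"dr":[0,0,0],"jaw":0.3},{"travel":[53,4.9,-0.1],"dr":[0,0,0],"jaw":0.3},{"travel":[53,4.9,-0.1],"dr":[0,0,0],"jaw":0.3}]}}

```text
time: 5.85
ee_pos: [0.5626, 0.0239, 0.2126]
ee_rot: [-3.139, 0.0, 1.512]
wrist_force: [1.0, -0.7, 0.2]
width: 0.389
```

Run:
```python
from h import *
print(env.get_state()['ee_pos'],env.get_state()['ee_rot'],env.get_state()['width'])
go((.5836,.1519,.215,1.508))
```

```text
[0.56262939 0.02393714 0.21262139] [-3.13880533e+00  1.59891585e-05  1.51167466e+00] 0.38860196265711444
travel [12.9   1.34 -0.24] dr [-0.003  0.     0.004]
```

{"name": "move_arm", "arguments": {"rows": [{"travel":[5,0.6,-0.1],"dr":[0,0,0],"jaw":0.3},{"travel":[9,1.1,-0.1],"dr":[0,0,0],"jaw":0.3},{"travel":[11.5,1.3,-0.1],"dr":[0,0,0],"jaw":0.3},{"travel":[12.5,1.3,-0.1],"dr":[0,0,0],"jaw":0.3},{"travel":[12.5,1.3,-0.1],"dr":[0,0,0],"jaw":0.3},{"travel":[12.5,1.3,-0.1],"dr":[0,0,0],"jaw":0.3},{"travel":[12.5,1.3,-0.1],"dr":[0,0,0],"jaw":0.3}]}}

```text
time: 6.55
ee_pos: [0.5837, 0.1445, 0.215]
ee_rot: [-3.141, 0.0, 1.51]
wrist_force: [0.6, 0.1, -0.6]
width: 0.393
```

Run:
```python
from h import *
st=env.get_state();print(st['ee_pos'],st['ee_rot'],st['width'])
go((.5836,.1519,.1275,1.508))
```

```text
[0.58365944 0.14451421 0.21495148] [-3.14093664e+00  3.39762101e-04  1.51044198e+00] 0.3931899568966854
travel [ 0.74 -0.04  8.74] dr [-0.001  0.     0.002]
```

{"name": "move_arm", "arguments": {"rows": [{"travel":[0.7,0,3],"dr":[0,0,0],"jaw":0.3},{"travel":[0.7,0,6],"dr":[0,0,0],"jaw":0.3},{"travel":[0.7,0,7.5],"dr":[0,0,0],"jaw":0.3},{"travel":[0.7,0,8.3],"dr":[0,0,0],"jaw":0.3},{"travel":[0.7,0,8.3],"dr":[0,0,0],"jaw":0.3},{"travel":[0.7,0,8.5],"dr":[0,0,0],"jaw":0.3},{"travel":[0.7,0,8.6],"dr":[0,0,0],"jaw":0.3},{"travel":[0.7,0,8.6],"dr":[0,0,0],"jaw":0.3}]}}

```text
time: 7.35
ee_pos: [0.5845, 0.1528, 0.1298]
ee_rot: [3.141, -0.0, 1.512]
wrist_force: [-0.1, -0.6, -0.8]
width: 0.39
```

{"name": "move_arm", "arguments": {"rows": [{"travel":[0,0,0.1],"dr":[0,0,0],"jaw":0.3},{"travel":[0,0,0.2],"dr":[0,0,0],"jaw":0.3},{"travel":[0,0,0.2],"dr":[0,0,0],"jaw":0.3},{"travel":[0,0,0.2],"dr":[0,0,0],"jaw":0.3}]}}

```text
time: 7.75
ee_pos: [0.5842, 0.1529, 0.1272]
ee_rot: [-3.142, 0.0, 1.512]
wrist_force: [-1.1, 0.8, -0.4]
width: 0.388
```

Run:
```python
from h import *
s=snap('side');st=env.get_state();print(st['ee_pos'],st['wrist_force'])
im=s['frame'][110:290,190:350]; cv2.imwrite('pics/s2.png',cv2.resize(im,(640,576),interpolation=cv2.INTER_CUBIC)[:,:,::-1])
```

```text
[0.58427311 0.15289142 0.12725638] [ 0.3913126  -0.53396706 -0.55030445]
```

View pics/s2.png

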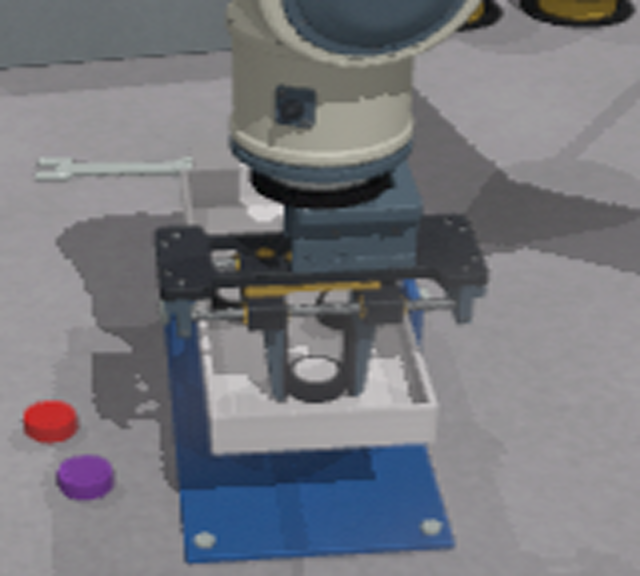

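The cap is between the tray walls at about (316,380) in the crop. I'll lower it another half millimetre and release.

{"name": "move_arm", "arguments": {"rows": [{"travel":[0,0,0.05],"dr":[0,0,0],"jaw":0.3},{"travel":[0,0,0.07],"dr":[0,0,0],"jaw":0.3},{"travel":[0,0,0.07],"dr":[0,0,0],"jaw":0.3}]}}

```text
time: 8.1
ee_pos: [0.5843, 0.1528, 0.1265]
ee_rot: [-3.142, 0.0, 1.512]
wrist_force: [-0.5, 0.3, -0.8]
width: 0.387
```

{"name": "move_arm", "arguments": {"rows": [{"travel":[0,0,0],"dr":[0,0,0],"jaw":0.45},{"travel":[0,0,0],"dr":[0,0,0],"jaw":0.55},{"travel":[0,0,0],"dr":[0,0,0],"jaw":0.6},{"travel":[0,0,0],"dr":[0,0,0],"jaw":0.6},{"travel":[0,0,0],"dr":[0,0,0],"jaw":0.6}]}}

```text
time: 8.6
ee_pos: [0.5843, 0.1529, 0.1265]
ee_rot: [-3.142, 0.0, 1.512]
wrist_force: [0.2, -0.2, -0.3]
width: 0.599
```

{"name": "move_arm", "arguments": {"rows": [{"travel":[0,0,-1],"dr":[0,0,0],"jaw":0.6},{"travel":[0,0,-3],"dr":[0,0,0],"jaw":0.6},{"travel":[0,0,-6],"dr":[0,0,0],"jaw":0.6},{"travel":[0,0,-9],"dr":[0,0,0],"jaw":0.6},{"travel":[0,0,-9],"dr":[0,0,0],"jaw":0.6},{"travel":[0,0,-9],"dr":[0,0,0],"jaw":0.6}]}}

```text
time: 9.2
ee_pos: [0.5846, 0.1529, 0.2176]
ee_rot: [3.14, -0.0, 1.512]
wrist_force: [-0.4, -0.7, -0.6]
width: 0.601
```

Run:
```python
from h import *
d=snap('top');s=snap('side');st=env.get_state();print(st['ee_pos'],st['wrist_force'])
im=s['frame'][110:290,190:350]; cv2.imwrite('pics/s3.png',cv2.resize(im,(640,576),interpolation=cv2.INTER_CUBIC)[:,:,::-1])
go((.5652,-.1455,.21,1.508))
print(st['joints'])
```

```text
[0.58374677 0.15280628 0.21598668] [ 1.14735709  0.43481888 -0.38531388]
travel [-29.89  -0.09   0.61] dr [-0.001  0.     0.004]
[ 1.57094915e-01  4.61621843e-01  1.39734756e+00 -6.83874611e-06
  1.28373497e+00  2.16086389e-01]
```

View pics/s3.png

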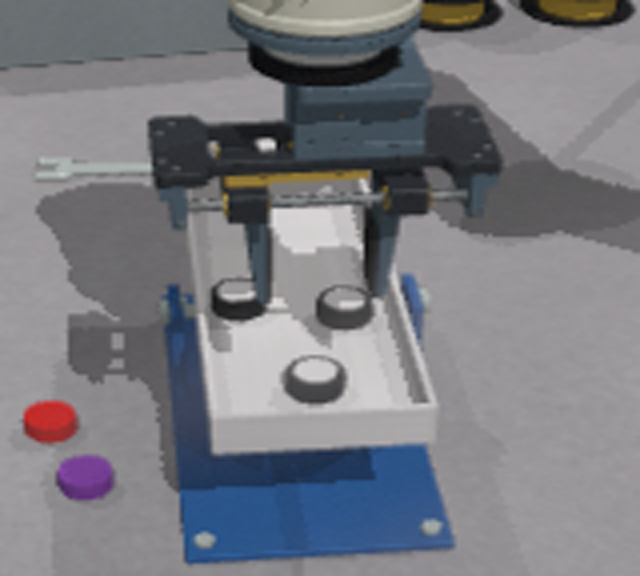

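{"name": "move_arm", "arguments": {"rows": [{"travel":[-30.4,0,0.5],"dr":[0,0,0],"jaw":0},{"travel":[-30.4,0,0.5],"dr":[0,0,0],"jaw":0},{"travel":[-30.4,0,0.5],"dr":[0,0,0],"jaw":0},{"travel":[-30.4,0,0.5],"dr":[0,0,0],"jaw":0},{"travel":[-30.4,0,0.5],"dr":[0,0,0],"jaw":0},{"travel":[-30.4,0,0.5],"dr":[0,0,0],"jaw":0},{"travel":[-30.4,0,0.5],"dr":[0,0,0],"jaw":0},{"travel":[-30.4,0,0.5],"dr":[0,0,0],"jaw":0}], "force": 20}}

```text
time: 10.1
ee_pos: [0.5657, -0.1517, 0.2105]
ee_rot: [-3.14, -0.001, 1.509]
wrist_force: [-0.6, 1.1, -0.4]
width: 0.007
```

Run:
```python
from h import *
st=env.get_state();print(st['ee_pos'],st['wrist_force'],st['width'])
go((.5646,-.1505,.150,1.508))
d=snap('top','t4.png')
```

```text
[ 0.5656571  -0.15170948  0.21052749] [-0.60571699  1.12467278 -0.4257673 ] 0.006698560359012131
travel [ 0.11 -0.1   6.05] dr [-0.002 -0.001  0.001]
```

View pics/t4.png

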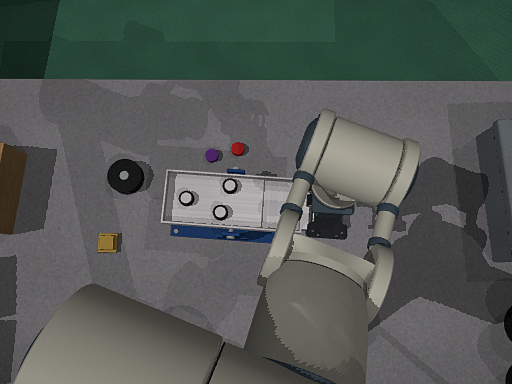

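{"name": "move_arm", "arguments": {"rows": [{"travel":[0.1,0,3],"dr":[0,0,0],"jaw":0},{"travel":[0.1,0,5],"dr":[0,0,0],"jaw":0},{"travel":[0.1,0,6],"dr":[0,0,0],"jaw":0},{"travel":[0.1,0,6],"dr":[0,0,0],"jaw":0},{"travel":[0.1,0,6],"dr":[0,0,0],"jaw":0}]}}

```text
time: 10.65
ee_pos: [0.5668, -0.149, 0.1521]
ee_rot: [3.141, 0.0, 1.513]
wrist_force: [0.6, 0.1, -0.0]
width: 0.008
```

{"name": "move_arm", "arguments": {"rows": [{"travel":[0,0,0.2],"dr":[0,0,0],"jaw":0},{"travel":[0,0,0.4],"dr":[0,0,0],"jaw":0},{"travel":[0,0,0.6],"dr":[0,0,0],"jaw":0},{"travel":[0,0,0.8],"dr":[0,0,0],"jaw":0},{"travel":[0,0,1.0],"dr":[0,0,0],"jaw":0}]}}

```text
time: 11.15
ee_pos: [0.5667, -0.1499, 0.1417]
ee_rot: [3.141, 0.0, 1.512]
wrist_force: [-0.1, -2.3, 4.7]
width: 0.007
```

{"name": "move_arm", "arguments": {"rows": [{"travel":[0,0,0.3],"dr":[0,0,0],"jaw":0},{"travel":[0,0,0.6],"dr":[0,0,0],"jaw":0},{"travel":[0,0,0.9],"dr":[0,0,0],"jaw":0},{"travel":[0,0,1.2],"dr":[0,0,0],"jaw":0},{"travel":[0,0,1.5],"dr":[0,0,0],"jaw":0},{"travel":[0,0,1.8],"dr":[0,0,0],"jaw":0},{"travel":[0,0,2.1],"dr":[0,0,0],"jaw":0},{"travel":[0,0,2.4],"dr":[0,0,0],"jaw":0}]}}

```text
time: 11.95
ee_pos: [0.5664, -0.1496, 0.1173]
ee_rot: [-3.142, 0.0, 1.512]
wrist_force: [-0.5, -3.3, 5.2]
width: 0.011
```

{"name": "move_arm", "arguments": {"rows": [{"travel":[0,0,0.3],"dr":[0,0,0],"jaw":0},{"travel":[0,0,0.6],"dr":[0,0,0],"jaw":0},{"travel":[0,0,0.9],"dr":[0,0,0],"jaw":0},{"travel":[0,0,1.2],"dr":[0,0,0],"jaw":0},{"travel":[0,0,1.5],"dr":[0,0,0],"jaw":0},{"travel":[0,0,1.8],"dr":[0,0,0],"jaw":0},{"travel":[0,0,2.1],"dr":[0,0,0],"jaw":0},{"travel":[0,0,2.1],"dr":[0,0,0],"jaw":0}]}}

```text
time: 12.75
ee_pos: [0.5663, -0.1493, 0.0961]
ee_rot: [-3.141, -0.001, 1.512]
wrist_force: [0.9, 1.1, 4.6]
width: 0.003
```

{"name": "move_arm", "arguments": {"rows": [{"travel":[0,0,0.2],"dr":[0,0,0],"jaw":0},{"travel":[0,0,0.4],"dr":[0,0,0],"jaw":0},{"travel":[0,0,0.6],"dr":[0,0,0],"jaw":0},{"travel":[0,0,0.6],"dr":[0,0,0],"jaw":0}]}}

```text
time: 13.15
ee_pos: [0.5663, -0.1495, 0.0903]
ee_rot: [-3.141, -0.0, 1.512]
wrist_force: [0.7, -0.8, 4.8]
width: 0.006
```

{"name": "move_arm", "arguments": {"rows": [{"travel":[0,0,0.1],"dr":[0,0,0],"jaw":0},{"travel":[0,0,0.2],"dr":[0,0,0],"jaw":0},{"travel":[0,0,0.2],"dr":[0,0,0],"jaw":0}]}}

```text
time: 13.45
ee_pos: [0.5664, -0.1496, 0.0884]
ee_rot: [-3.141, -0.0, 1.512]
wrist_force: [-1.0, -0.0, 4.9]
width: 0.002
```

{"name": "move_arm", "arguments": {"rows": [{"travel":[0,0,0.1],"dr":[0,0,0],"jaw":0},{"travel":[0,0,0.2],"dr":[0,0,0],"jaw":0},{"travel":[0,0,0.2],"dr":[0,0,0],"jaw":0}]}}

```text
time: 13.75
ee_pos: [0.5664, -0.1496, 0.0864]
ee_rot: [3.142, 0.0, 1.512]
wrist_force: [0.6, -0.9, 3.3]
width: 0.004
```

{"name": "move_arm", "arguments": {"rows": [{"travel":[0,0,0.1],"dr":[0,0,0],"jaw":0},{"travel":[0,0,0.2],"dr":[0,0,0],"jaw":0},{"travel":[0,0,0.2],"dr":[0,0,0],"jaw":0}]}}

```text
time: 14.05
ee_pos: [0.5664, -0.1496, 0.0844]
ee_rot: [-3.142, -0.0, 1.512]
wrist_force: [0.1, 0.7, 4.5]
width: 0.003
```

{"name": "move_arm", "arguments": {"rows": [{"travel":[0,0,0.1],"dr":[0,0,0],"jaw":0},{"travel":[0,0,0.2],"dr":[0,0,0],"jaw":0},{"travel":[0,0,0.2],"dr":[0,0,0],"jaw":0}]}}

```text
time: 14.35
ee_pos: [0.5664, -0.1496, 0.0824]
ee_rot: [-3.142, -0.0, 1.512]
wrist_force: [1.4, 0.1, 4.5]
width: 0.002
```

{"name": "move_arm", "arguments": {"rows": [{"travel":[0,0,0.1],"dr":[0,0,0],"jaw":0},{"travel":[0,0,0.2],"dr":[0,0,0],"jaw":0},{"travel":[0,0,0.2],"dr":[0,0,0],"jaw":0}]}}

```text
time: 14.65
ee_pos: [0.5664, -0.1496, 0.0804]
ee_rot: [-3.142, -0.0, 1.512]
wrist_force: [0.3, -0.2, 4.2]
width: 0.001
```

{"name": "move_arm", "arguments": {"rows": [{"travel":[0,0,0.1],"dr":[0,0,0],"jaw":0},{"travel":[0,0,0.2],"dr":[0,0,0],"jaw":0},{"travel":[0,0,0.2],"dr":[0,0,0],"jaw":0}]}}

```text
time: 14.95
ee_pos: [0.5664, -0.1496, 0.0784]
ee_rot: [-3.142, -0.0, 1.512]
wrist_force: [-0.4, -0.6, 4.5]
width: 0.005
```

{"name": "move_arm", "arguments": {"rows": [{"travel":[0,0,0.1],"dr":[0,0,0],"jaw":0},{"travel":[0,0,0.2],"dr":[0,0,0],"jaw":0},{"travel":[0,0,0.2],"dr":[0,0,0],"jaw":0}]}}

```text
time: 15.25
ee_pos: [0.5664, -0.1496, 0.0764]
ee_rot: [-3.142, -0.0, 1.512]
wrist_force: [-0.5, -0.4, 4.3]
width: 0.003
```

{"name": "move_arm", "arguments": {"rows": [{"travel":[0,0,0.1],"dr":[0,0,0],"jaw":0},{"travel":[0,0,0.2],"dr":[0,0,0],"jaw":0},{"travel":[0,0,0.2],"dr":[0,0,0],"jaw":0}]}}

```text
time: 15.55
ee_pos: [0.5664, -0.1496, 0.0744]
ee_rot: [-3.142, 0.0, 1.512]
wrist_force: [0.3, -0.1, 3.3]
width: 0.007
```

{"name": "move_arm", "arguments": {"rows": [{"travel":[0,0,0.1],"dr":[0,0,0],"jaw":0},{"travel":[0,0,0.2],"dr":[0,0,0],"jaw":0},{"travel":[0,0,0.2],"dr":[0,0,0],"jaw":0}]}}

```text
time: 15.85
ee_pos: [0.5663, -0.1496, 0.0724]
ee_rot: [-3.141, -0.0, 1.512]
wrist_force: [0.7, -0.0, 4.2]
width: 0.008
```

{"name": "move_arm", "arguments": {"rows": [{"travel":[0,0,0.1],"dr":[0,0,0],"jaw":0},{"travel":[0,0,0.2],"dr":[0,0,0],"jaw":0},{"travel":[0,0,0.2],"dr":[0,0,0],"jaw":0}]}}

```text
time: 16.15
ee_pos: [0.5665, -0.1496, 0.0706]
ee_rot: [3.141, 0.0, 1.512]
wrist_force: [0.3, -0.2, 7.9]
width: 0.005
```

Run:
```python
from h import *
s=snap('side');d=snap('top');st=env.get_state();print(st['wrist_force'])
im=np.hstack([cv2.resize(s['frame'][110:290,190:350],(400,450)),cv2.resize(d['frame'][140:260,140:360][:, :],(400,218)) if 0 else cv2.resize(d['frame'][120:280,150:310],(400,450))]); cv2.imwrite('pics/p1.png',im[:,:,::-1])
```

```text
[-0.79884908  0.33113393  7.24081189]
```

View pics/p1.png

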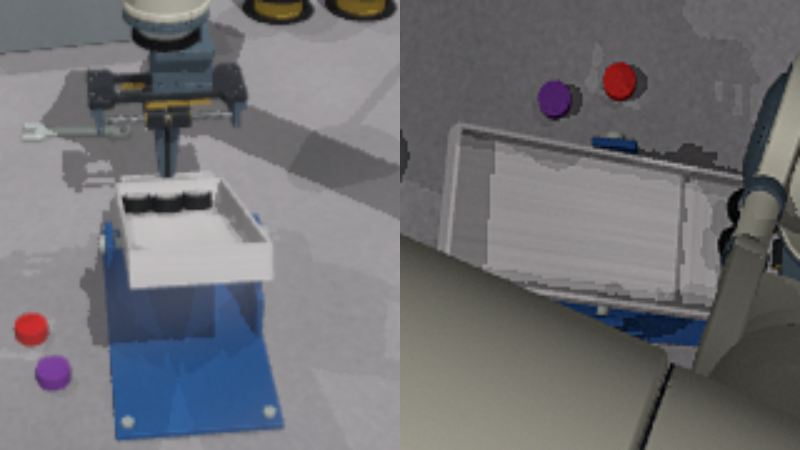

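The force has risen to 7.5 N, so the tray is on the buffer. Three caps sit in a row at the pocket end (side crop x 135, 165 and 197, y 203). I'll press on to about 15 N.

{"name": "move_arm", "arguments": {"rows": [{"travel":[0,0,0.05],"dr":[0,0,0],"jaw":0},{"travel":[0,0,0.1],"dr":[0,0,0],"jaw":0},{"travel":[0,0,0.1],"dr":[0,0,0],"jaw":0}]}}

```text
time: 16.55
ee_pos: [0.5666, -0.1497, 0.0702]
ee_rot: [3.141, 0.0, 1.512]
wrist_force: [-3.9, 0.8, 16.9]
width: 0.002
```

{"name": "move_arm", "arguments": {"rows": [{"travel":[0,0,-0.01],"dr":[0,0,0],"jaw":0},{"travel":[0,0,-0.01],"dr":[0,0,0],"jaw":0},{"travel":[0,0,-0.01],"dr":[0,0,0],"jaw":0},{"travel":[0,0,-0.01],"dr":[0,0,0],"jaw":0}]}}

```text
time: 16.95
ee_pos: [0.5666, -0.1497, 0.0702]
ee_rot: [3.141, 0.0, 1.512]
wrist_force: [-2.4, 0.6, 15.4]
width: 0.003
```

Run:
```python
from h import *
print(env.get_state()['wrist_force'])
d=snap('top');s=snap('side');print(env.get_state()['wrist_force'])
im=np.hstack([cv2.resize(s['frame'][160:230,225:305],(400,350),interpolation=cv2.INTER_CUBIC),cv2.resize(d['frame'][180:250,230:310],(400,350),interpolation=cv2.INTER_CUBIC)]); cv2.imwrite('pics/p2.png',im[:,:,::-1])
```

```text
[-2.35434354  0.6068191  15.44807606]
[-2.28945397  0.83988216 15.78725895]
```

View pics/p2.png

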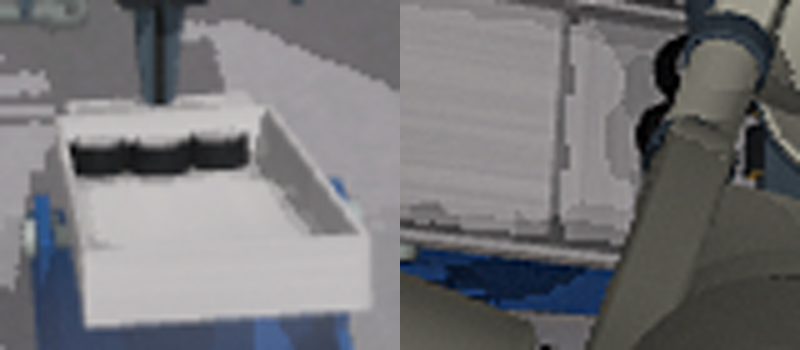

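At 15.5 N the three caps sit side by side against the lip-end wall, at (100,155), (160,158) and (218,152) in the left crop. I'll hold a bit longer, then ease up.

{"name": "move_arm", "arguments": {"rows": [{"travel":[0,0,0],"dr":[0,0,0],"jaw":0},{"travel":[0,0,0],"dr":[0,0,0],"jaw":0},{"travel":[0,0,0],"dr":[0,0,0],"jaw":0},{"travel":[0,0,0],"dr":[0,0,0],"jaw":0},{"travel":[0,0,0],"dr":[0,0,0],"jaw":0},{"travel":[0,0,0],"dr":[0,0,0],"jaw":0},{"travel":[0,0,0],"dr":[0,0,0],"jaw":0},{"travel":[0,0,0],"dr":[0,0,0],"jaw":0}]}}

```text
time: 17.85
ee_pos: [0.5666, -0.1497, 0.0702]
ee_rot: [3.141, 0.0, 1.512]
wrist_force: [-2.3, -0.2, 15.8]
width: 0.007
```

{"name": "move_arm", "arguments": {"rows": [{"travel":[0,0,0],"dr":[0,0,0],"jaw":0},{"travel":[0,0,0],"dr":[0,0,0],"jaw":0},{"travel":[0,0,0],"dr":[0,0,0],"jaw":0},{"travel":[0,0,0],"dr":[0,0,0],"jaw":0},{"travel":[0,0,0],"dr":[0,0,0],"jaw":0},{"travel":[0,0,0],"dr":[0,0,0],"jaw":0},{"travel":[0,0,0],"dr":[0,0,0],"jaw":0},{"travel":[0,0,0],"dr":[0,0,0],"jaw":0}]}}

```text
time: 18.65
ee_pos: [0.5665, -0.1497, 0.0703]
ee_rot: [3.141, 0.0, 1.512]
wrist_force: [-2.5, -0.1, 15.2]
width: 0.005
```

{"name": "move_arm", "arguments": {"rows": [{"travel":[0,0,-0.1],"dr":[0,0,0],"jaw":0},{"travel":[0,0,-0.2],"dr":[0,0,0],"jaw":0},{"travel":[0,0,-0.4],"dr":[0,0,0],"jaw":0},{"travel":[0,0,-0.6],"dr":[0,0,0],"jaw":0},{"travel":[0,0,-0.8],"dr":[0,0,0],"jaw":0},{"travel":[0,0,-1.0],"dr":[0,0,0],"jaw":0},{"travel":[0,0,-1.2],"dr":[0,0,0],"jaw":0},{"travel":[0,0,-1.4],"dr":[0,0,0],"jaw":0}]}}

```text
time: 19.45
ee_pos: [0.5664, -0.1496, 0.0838]
ee_rot: [3.142, 0.0, 1.512]
wrist_force: [-1.4, -4.0, 2.9]
width: 0.009
```

{"name": "move_arm", "arguments": {"rows": [{"travel":[0,0,-0.2],"dr":[0,0,0],"jaw":0},{"travel":[0,0,-0.4],"dr":[0,0,0],"jaw":0},{"travel":[0,0,-0.6],"dr":[0,0,0],"jaw":0},{"travel":[0,0,-0.8],"dr":[0,0,0],"jaw":0},{"travel":[0,0,-1.0],"dr":[0,0,0],"jaw":0},{"travel":[0,0,-1.2],"dr":[0,0,0],"jaw":0},{"travel":[0,0,-1.4],"dr":[0,0,0],"jaw":0},{"travel":[0,0,-1.6],"dr":[0,0,0],"jaw":0}]}}

```text
time: 20.25
ee_pos: [0.5664, -0.1496, 0.0998]
ee_rot: [-3.142, -0.0, 1.512]
wrist_force: [0.2, -2.3, 3.1]
width: 0.006
```

{"name": "move_arm", "arguments": {"rows": [{"travel":[0,0,-0.2],"dr":[0,0,0],"jaw":0},{"travel":[0,0,-0.4],"dr":[0,0,0],"jaw":0},{"travel":[0,0,-0.6],"dr":[0,0,0],"jaw":0},{"travel":[0,0,-0.8],"dr":[0,0,0],"jaw":0},{"travel":[0,0,-1.0],"dr":[0,0,0],"jaw":0},{"travel":[0,0,-1.2],"dr":[0,0,0],"jaw":0},{"travel":[0,0,-1.4],"dr":[0,0,0],"jaw":0},{"travel":[0,0,-1.6],"dr":[0,0,0],"jaw":0}]}}

```text
time: 21.05
ee_pos: [0.5664, -0.1496, 0.1158]
ee_rot: [-3.142, 0.0, 1.512]
wrist_force: [-0.2, -2.7, 4.1]
width: 0.007
```

{"name": "move_arm", "arguments": {"rows": [{"travel":[0,0,-0.2],"dr":[0,0,0],"jaw":0},{"travel":[0,0,-0.4],"dr":[0,0,0],"jaw":0},{"travel":[0,0,-0.6],"dr":[0,0,0],"jaw":0},{"travel":[0,0,-0.8],"dr":[0,0,0],"jaw":0},{"travel":[0,0,-1.0],"dr":[0,0,0],"jaw":0},{"travel":[0,0,-1.2],"dr":[0,0,0],"jaw":0},{"travel":[0,0,-1.4],"dr":[0,0,0],"jaw":0},{"travel":[0,0,-1.6],"dr":[0,0,0],"jaw":0}]}}

```text
time: 21.85
ee_pos: [0.5663, -0.1495, 0.1317]
ee_rot: [-3.141, -0.0, 1.512]
wrist_force: [0.3, 1.0, 3.1]
width: 0.004
```

{"name": "move_arm", "arguments": {"rows": [{"travel":[0,0,-0.15],"dr":[0,0,0],"jaw":0},{"travel":[0,0,-0.3],"dr":[0,0,0],"jaw":0},{"travel":[0,0,-0.45],"dr":[0,0,0],"jaw":0},{"travel":[0,0,-0.6],"dr":[0,0,0],"jaw":0},{"travel":[0,0,-0.75],"dr":[0,0,0],"jaw":0},{"travel":[0,0,-0.9],"dr":[0,0,0],"jaw":0},{"travel":[0,0,-1.05],"dr":[0,0,0],"jaw":0},{"travel":[0,0,-1.2],"dr":[0,0,0],"jaw":0}]}}

```text
time: 22.65
ee_pos: [0.5664, -0.1496, 0.1437]
ee_rot: [-3.142, -0.0, 1.512]
wrist_force: [0.1, 1.3, 3.1]
width: 0.005
```

{"name": "move_arm", "arguments": {"rows": [{"travel":[0,0,-0.1],"dr":[0,0,0],"jaw":0},{"travel":[0,0,-0.2],"dr":[0,0,0],"jaw":0},{"travel":[0,0,-0.3],"dr":[0,0,0],"jaw":0},{"travel":[0,0,-0.4],"dr":[0,0,0],"jaw":0},{"travel":[0,0,-0.5],"dr":[0,0,0],"jaw":0},{"travel":[0,0,-0.6],"dr":[0,0,0],"jaw":0},{"travel":[0,0,-0.8],"dr":[0,0,0],"jaw":0},{"travel":[0,0,-1.0],"dr":[0,0,0],"jaw":0}]}}

```text
time: 23.45
ee_pos: [0.5663, -0.1496, 0.1537]
ee_rot: [-3.141, 0.0, 1.512]
wrist_force: [0.3, -0.3, -0.2]
width: 0.003
```

{"name": "move_arm", "arguments": {"rows": [{"travel":[0,0,-2],"dr":[0,0,0],"jaw":0},{"travel":[0,0,-5],"dr":[0,0,0],"jaw":0},{"travel":[-5,0,-9],"dr":[0,0,0],"jaw":0},{"travel":[-10,0,-10],"dr":[0,0,0],"jaw":0},{"travel":[-15,0,-10],"dr":[0,0,0],"jaw":0},{"travel":[-18,0,-10],"dr":[0,0,0],"jaw":0},{"travel":[-18,0,-10],"dr":[0,0,0],"jaw":0},{"travel":[-18,0,-10],"dr":[0,0,0],"jaw":0}]}}

```text
time: 24.25
ee_pos: [0.5554, -0.33, 0.2534]
ee_rot: [-3.141, -0.0, 1.51]
wrist_force: [0.6, 0.9, -0.1]
width: 0.007
```

Run:
```python
from h import *
print(env.get_state()['ee_pos'],env.get_state()['wrist_force'])
d=snap('top','t5.png');s=snap('side')
im=np.hstack([cv2.resize(s['frame'][120:280,190:350],(400,400),interpolation=cv2.INTER_CUBIC),cv2.resize(d['frame'][120:280,160:320],(400,400),interpolation=cv2.INTER_CUBIC)]); cv2.imwrite('pics/p3.png',im[:,:,::-1])
```

```text
[ 0.55538079 -0.33004048  0.25335115] [ 0.61479689  0.85476691 -0.12659694]
```

View pics/p3.png

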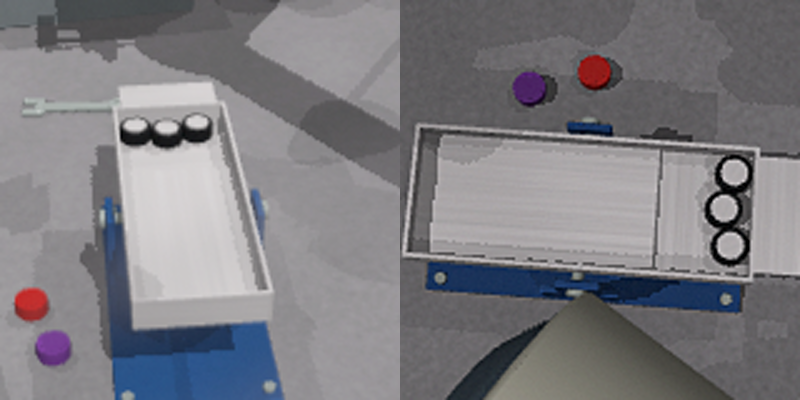

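View pics/t5.png

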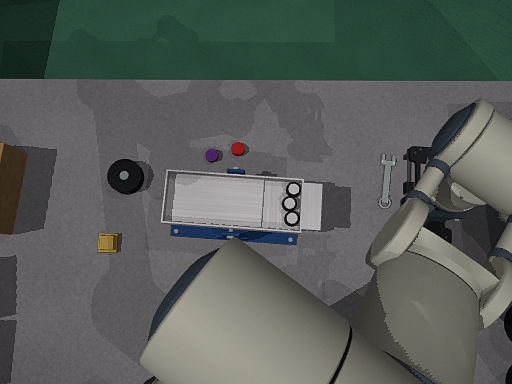

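The tray is level, with three caps in the pocket at (293,189), (289,203) and (292,218). The reel, die, spanner and decoys are where they were, and the robot is clear of everything. I'm handing the job in.

Run:
```python
from h import *
print(env.finish_job())
```

```text
the job is handed in; nothing more can be done
None
```

I picked up the loose cap and set it on the raised floor about 50 mm from the load-end wall. Then I pressed the lip down with the closed fingers until the force rose steeply at the buffer, and held it there for about 2 s. The readings were 15–16 N, with one of about 17 N on reaching the buffer. I eased the tray up at about 20 mm/s and backed off at about 24 s on the robot's clock.

In the last pictures the tray is level, all three caps are upright in the pocket, and the reel, die, spanner and coloured decoys look unmoved. The wrist force was about zero, with the robot clear of everything. No check failed, but force was only read at the end of each move, so a brief peak in between could have gone unseen.

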